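# Load a headplate blank into a sprung carving vice

### The job

Take the dark wooden blank with the tongue off its sloped rest and load it into the spring vice: slide the tongue, with the blank tilted, under the lip of the pocket jaw, push that jaw back, lower the other end past the lip of the plain jaw, and let the springs centre it. Leave the blank lying level, caught under both lips and squeezed between both jaws, and do not disturb the other things on the bench.

Things in the scene. Friction and masses are not known exactly. Their poses are not given: they have to be found in the camera images.
- blank_mid (a point): Centre of the loose dark wooden blank (45 g), half-way through its thickness. 110 mm long (x, tongue at the -x end), 56 mm wide (y), 10 mm thick (z = normal of its upper face). At the start it lies face up on the rest, tilted 30 degrees, tongue end down and towards the robot. Its long side faces overhang the rest and are free to grip (56 mm).
- tongue_end (a point): Middle of the end face of the blank's tongue, 55 mm to -x and 6 mm to -y from blank_mid, same axes. The tongue is the first 12 mm of the blank: 32 mm wide, set off to one side (y = -22 to +10 mm from blank_mid); the full-width body spans x = -43 to +55 mm.
- rest: Fixed plywood rest. Origin under its middle on the bench. A plank 32 mm wide, 124 mm long, 10 mm thick slopes up 30 degrees to +x, upper face 70 mm above the bench at the middle; a ledge at the low (-x) end, 6 mm above that face, stops the tongue. Foot 130 x 90 x 12 mm.
- vice: Fixed vice, 226 x 90 mm. Origin under its middle on the bench; x runs from the pocket jaw (-x) to the plain jaw (+x). End plates at x = +-96 mm, 70 mm wide, 60 mm high. Between the jaws only a spine 24 mm wide, 14 mm high: fingers may pass below the blank on both sides of it. Jaws 66 mm wide, told below; their sizes are in this frame, at rest.
- seat (a point): Where blank_mid lies when seated: x = 0, y = 0, z = 50 mm in the vice frame, same axes (blank's axes match these when seated). The jaws' back walls stand 104 mm apart at rest, so the 110 mm blank pushes each back 3 mm; the lips are 92 mm apart at rest. Springs are equal, so the released blank centres here.
- pocket_mouth (a point): On the pocket jaw, middle of its mouth (moves with it): vice x = -46, y = -6, z = 52.5 mm. Back wall x = -52, shelf top z = 45 reaching to x = -38, lip underside z = 60 reaching to x = -46, jaw top z = 66 mm. Cheeks, to x = -44, leave a pocket y = -25 to +13 mm for the offset tongue (3 mm play a side).
- plain_mouth (a point): On the plain jaw, middle of its mouth (moves with it): vice x = +46, y = 0, z = 52.5 mm. Back wall x = +52, shelf top z = 45 reaching to x = +38, lip underside z = 60 and top z = 72 reaching to x = +46 mm. No cheeks.
- pocket_jaw (a joint): How far the pocket jaw has been pushed outward (to the vice's -x), m: 0 at rest, 0.020 at most. Spring: 3 N to start it, plus 0.3 N per mm. To drop the level blank's other end past the plain jaw's lip it must be pushed back at least 12 mm; 15 to 17 mm is comfortable.
- plain_jaw (a joint): How far the plain jaw (the +x one) has been pushed outward (to the vice's +x), m: 0 at rest, 0.020 at most. Same spring.
- spare: Bystander: plain rectangular dark wooden board without a tongue, 110 x 56 x 10 mm, lying flat on the bench; origin under its centre.
- jar: Bystander: amber glass jar, 56 mm across, 70 mm high, standing; origin under its centre.
- driver: Bystander: screwdriver with a black handle lying on the bench, along its x.
- sandblock: Bystander: cork sanding block 100 x 55 x 30 mm; origin under its centre.
Things that resemble listed ones, but are neither listed nor needed, are in the scene too. Leave any blue or yellow look-alike of the part that bears blank_mid alone. Of the things that look like the vice, take the one that is farthest to the robot's left at the start.

How it is judged:
By the outcome, as a careful person would: the job done as asked, in the order asked, and still so for the second after the job is handed in, with the robot touching nothing.
It also fails if it takes over 40 s, if anything falls off the work surface, if the arm or the gripper's body presses on something with over 40 N, if the wrist force passes 120 N, or if a joint passes its speed limit or range.

### The arm

A 6-joint arm with a two-finger parallel gripper is mounted at the origin on the work surface. World frame = base frame: x ahead of the robot, y to its left, z up, the work surface at z = 0. Lengths are in m, angles in degrees, forces in N, time in s.
With the tool pointing down it reaches from about 0.25 to 0.725 m from the base axis. Payload 9.7 kg.
Tool frame: the origin (TCP) lies on the centre line of the jaws, within the pads' length; the fingertips stand 22 mm ahead of it and the grasp point (between the pads) lies 3 mm ahead of it; z points along the fingers, y is the direction in which the jaws open and shut (so a half turn about z gives the same grasp; the last joint's range is limited). The gripper opens to 85 mm and grips with 20 to 120 N. Pads are 22 mm wide; open, the fingers measure 114 mm over their backs; the gripper's body (76 mm by 85 mm) begins 54 mm behind the grasp point. The pads swing forward as they close: fully open they stand 13 mm farther back than shut.
Start: joints at [70.474, 4.979, 10.078, 95.1, 0, 90], TCP at [0.184, 0.518, 0.253] pointing down, gripper open.
Joint ranges: [-179.16, 179.16], [-48.56, 103.87], [-65.8, 70.77], [-126.05, 130.52], [-82.76, 87.17], [-180, 180]. Speed limits (degrees/s): [127.2, 127.2, 147.25, 180, 180, 180].

### API

Orientations are given as [roll, pitch, yaw] about the fixed x, y, z axes, in that order (R = Rz(yaw) Ry(pitch) Rx(roll)).
In Python, from workcell import monitor, eyes, job gives the robot as it stands. The module is installed in compiled form; this text tells all that it offers.
- The arm moves only by the tool drive_tool, never from a script. Its argument "plan" is a list of rows, each a list of 3 entries, a list of its own where there are three numbers: the opening, from 0 (shut) to 1 (fully open), then the shift along the world's x, y, z in m, then the turn about the world's z in degrees. In form: [[gripper, [x, y, z], yaw], ...]. A call has 1 to 10 rows; each row shifts and turns the commanded pose from where the row before left it; what a row does not reach is not made up. A row lasts 1/8 s, in which the tool goes at most 62.5 mm and 10.7 degrees, less where a joint would pass 70% of its speed; a pose out of reach is approached as far as the arm can. A call is refused whole if a number of a shift passes 0.0625 or a number of a turn 10.7, either way. A call with a gripper value outside its range is refused whole. The fingers move at their own pace and stop on an object; "grip_force" is the grip in N (left out, the last holds). Time passes only in rows, so rows that do not move let the fingers close. It gives the time, the measured TCP pose, the force and the opening at its end, in the units of the state.
- monitor.get_obs(): the state, without advancing time (a new reading comes with each control period).
- eyes.camera(name): name is "side" or "top" or "wrist"; returns (picture, depth): 480x640x3 uint8, red, green, blue; 480x640 float32, m along the optical axis (not along the pixel's ray), 0 where there is no reading.
- eyes.camera_params(name): a dict with "fx", "fy", "cx", "cy" (pixels), "extrinsics" (4x4, takes a point from world to camera coordinates); the wrist camera has in their place "mount" (4x4, takes a point from camera to tool coordinates, whose origin is the TCP and whose axes are the flange's). Camera axes: x right, y down, z forward; pixel columns grow to the right and rows downward; lengths in m; the calibration is good to about 2 mm. A picture is of the moment at which its call begins: read the wrist's pose just before it. camera_params takes no time and is no camera call.
- job.job_done(): hands the job in, once; it reports no verdict.
The state is a dict: "time": time; "q": joint angles; "qd": joint speeds; "joint_efforts": joint torques, N m; "ee_pos": TCP position; "tcp_rot": TCP orientation; "wrist_force": force on the tool from outside, world axes, zero at the start; "torque": the same for the moment, N m; "opening": finger opening in m.
Only numpy, scipy, OpenCV 4.12 (cv2) and the standard library are available. Lean on these libraries where they do the work, as an engineer would, in place of code of your own. Each camera call takes 0.05 s, during which the arm holds its last target.

## Working session

There is one attempt and no reset: what is moved stays moved. The work goes in short steps, Python scripts to look and compute and a tool call to move; the robot and the scene stay as the last step left them, time stands still between calls to the robot, and variables do not carry over. Pictures are saved under pics/ and viewed, and the job is handed in when it is done.

Besides the shell and the picture viewer there is one more tool, called as name([rows], argument=value, ...), one row to a line, values as JSON. drive_tool: Moves the arm, as the interface text tells. Its arguments: {"type":"object","properties":{"plan":{"type":"array","items":{"type":"array"}},"grip_force":{"type":"number"}},"required":["plan"]}

```bash
mkdir -p pics
cat > h.py <<'E'
import numpy as np, cv2
from workcell import monitor, eyes, job
def snap(name,tag):
    o=monitor.get_obs()
    im,d=eyes.camera(name)
    np.savez(f'pics/{tag}.npz',im=im,d=d,pos=o['ee_pos'],rot=o['tcp_rot'])
    cv2.imwrite(f'pics/{tag}.png',im[:,:,::-1])
    return im,d,o
E
python3 - <<'E'
from h import *
o=monitor.get_obs(); print(o)
for n in ('top','side','wrist'):
    snap(n,n+'0'); p=eyes.camera_params(n); print(n,p)
E
```

```text
{'time': 0.0, 'q': array([7.04747433e+01, 5.01253967e+00, 1.00349091e+01, 9.51005348e+01,
       1.38132978e-03, 8.99986146e+01]), 'qd': array([-0.04727745, -0.05652947,  0.06625027,  0.02047544,  0.04928741,
       -0.04696603]), 'joint_efforts': array([-1.90510662e-03, -5.20386636e+01,  4.64803720e+01,  1.65054621e-02,
       -9.36851006e-05,  1.57128216e-05]), 'ee_pos': array([0.18374875, 0.5181834 , 0.25257332]), 'tcp_rot': array([-1.79921835e+02, -1.38321849e-03,  1.60476127e+02]), 'wrist_force': array([ 0.27040712,  0.05448695, -0.67963093]), 'torque': array([-0.04010552,  0.00774994, -0.02065985]), 'opening': 0.08544518219091145}
top {'fx': 444.7083917794904, 'fy': 444.7083917794904, 'cx': 321.3090689514862, 'cy': 239.86759398445292, 'extrinsics': array([[ 0.01268199, -0.99979733,  0.01563516, -0.01282307],
       [-0.99942723, -0.01316483, -0.03117544,  0.48034078],
       [ 0.03137495, -0.01523084, -0.99939163,  1.06927928],
       [ 0.        ,  0.        ,  0.        ,  1.        ]])}
side {'fx': 507.3199184694859, 'fy': 507.3199184694859, 'cx': 316.58462986793927, 'cy': 242.16356556066705, 'extrinsics': array([[ 0.95808489, -0.28634354,  0.00898419, -0.4547997 ],
       [-0.18222586, -0.6333133 , -0.75213563,  0.13222941],
       [ 0.22105898,  0.71897263, -0.6589471 ,  1.1131758 ],
       [ 0.        ,  0.        ,  0.        ,  1.        ]])}
wrist {'fx': 419.1228055822555, 'fy': 419.1228055822555, 'cx': 320.6291480565258, 'cy': 233.57131613315704, 'mount': array([[-1.42835583e-03, -9.63703990e-01, -2.66969247e-01,
         6.71895613e-02],
       [ 9.99998505e-01, -1.63681859e-03,  5.58322398e-04,
         1.20419599e-03],
       [-9.75037750e-04, -2.66968050e-01,  9.63704887e-01,
        -1.20337575e-01],
       [ 0.00000000e+00,  0.00000000e+00,  0.00000000e+00,
         1.00000000e+00]])}
```

View pics/top0.png

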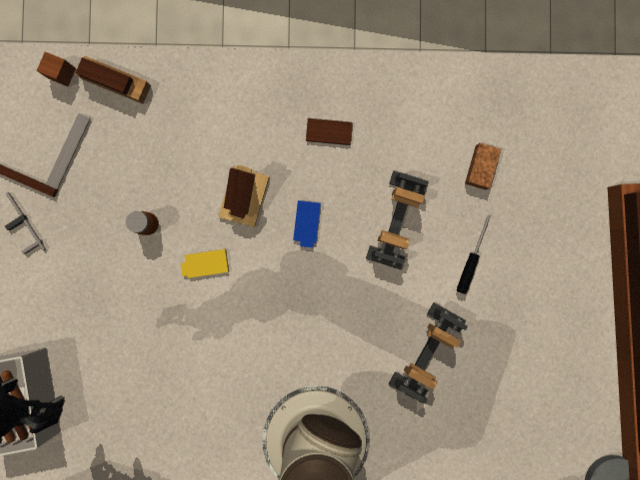

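View pics/side0.png

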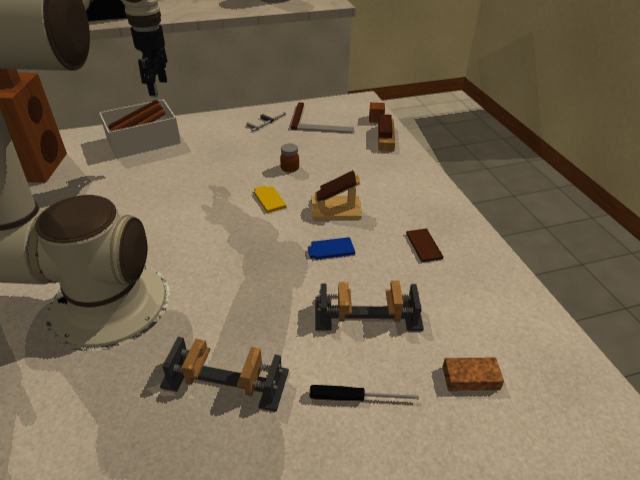

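View pics/wrist0.png

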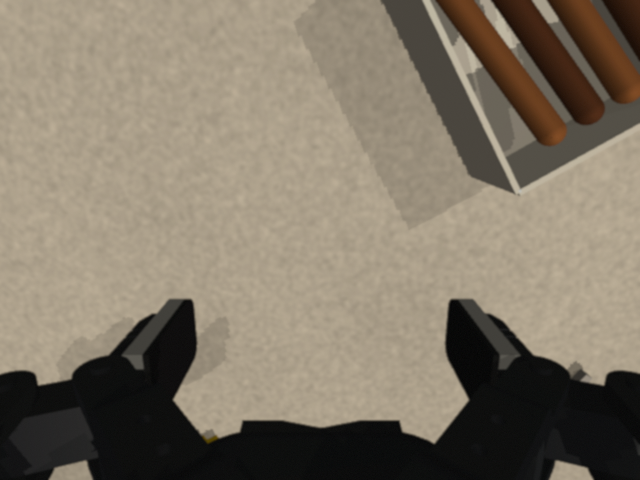

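```bash
cat >> h.py <<'E'
from scipy.spatial.transform import Rotation as Ro
def world(name,tag,pts):
    """pixels -> world by depth"""
    z=np.load(f'pics/{tag}.npz'); p=eyes.camera_params(name); out=[]
    if name=='wrist':
        T=np.eye(4);T[:3,:3]=Ro.from_euler('xyz',z['rot'],degrees=True).as_matrix();T[:3,3]=z['pos']; C=T@p['mount']
    else: C=np.linalg.inv(p['extrinsics'])
    for u,v in pts:
        d=np.median(z['d'][int(v)-1:int(v)+2,int(u)-1:int(u)+2])
        c=np.array([(u-p['cx'])/p['fx']*d,(v-p['cy'])/p['fy']*d,d,1]); out.append((C@c)[:3])
    return np.array(out)
def ray(name,tag,pts,zp):
    z=np.load(f'pics/{tag}.npz'); p=eyes.camera_params(name); out=[]
    if name=='wrist':
        T=np.eye(4);T[:3,:3]=Ro.from_euler('xyz',z['rot'],degrees=True).as_matrix();T[:3,3]=z['pos']; C=T@p['mount']
    else: C=np.linalg.inv(p['extrinsics'])
    for u,v in pts:
        c=C[:3,:3]@np.array([(u-p['cx'])/p['fx'],(v-p['cy'])/p['fy'],1]); o=C[:3,3]
        out.append(o+c*(zp-o[2])/c[2])
    return np.array(out)
def crop(tag,x0,y0,w,h,s,out):
    im=cv2.imread(f'pics/{tag}.png')[y0:y0+h,x0:x0+w]
    cv2.imwrite(f'pics/{out}.png',cv2.resize(im,None,fx=s,fy=s,interpolation=cv2.INTER_CUBIC))
E
python3 - <<'E'
from h import *
crop('top0',205,100,240,180,3.3,'c_top')
crop('side0',270,150,190,190,3,'c_side')
print(world('top','top0',[(240,192),(409,182),(386,258),(329,131),(428,385),(447,318),(110,75)]).round(3))
E
```

```text
[[ 0.584  0.179  0.081]
 [ 0.62  -0.213  0.034]
 [ 0.439 -0.156  0.06 ]
 [ 0.746 -0.022  0.01 ]
 [ 0.152 -0.252  0.067]
 [ 0.303 -0.298  0.059]
 [ 0.858  0.492  0.051]]
```

View pics/c_top.png

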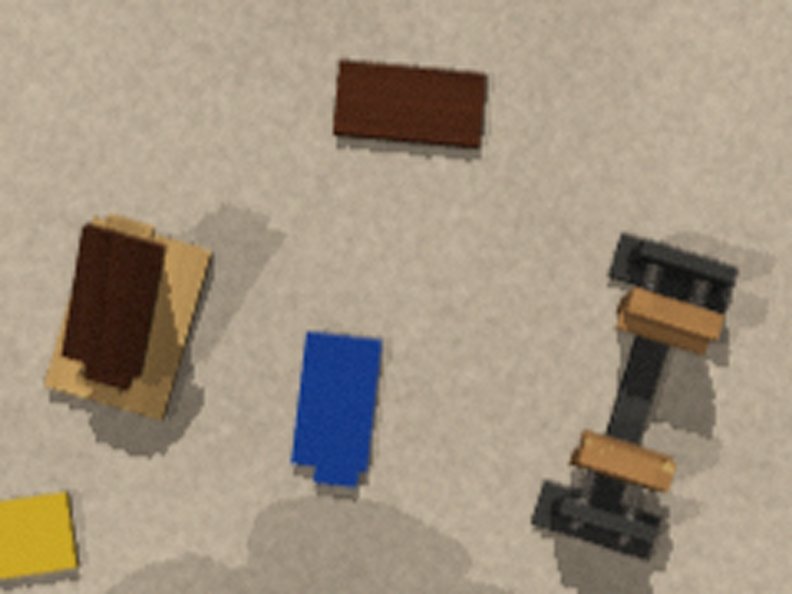

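View pics/c_side.png

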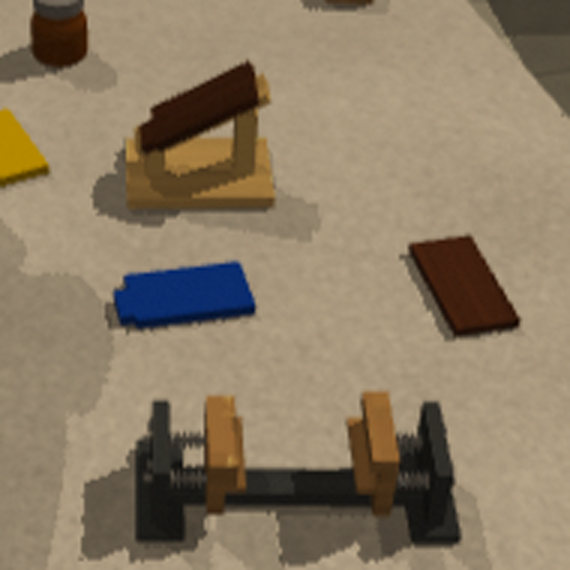

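drive_tool([
  [1,[0.05,-0.0425,0],1.3],
  [1,[0.05,-0.0425,0],1.3],
  [1,[0.05,-0.0425,0],1.3],
  [1,[0.05,-0.0425,0],1.3],
  [1,[0.05,-0.0425,0],1.3],
  [1,[0.05,-0.0425,0],1.3],
  [1,[0.05,-0.0425,0],1.3],
  [1,[0.045,-0.0425,0],1.4],
  [1,[0,0,0],0],
  [1,[0,0,0],0],
])

```text
time: 1.4
ee_pos: [0.562, 0.1924, 0.2528]
tcp_rot: [-180.0, -0.1, 170.9]
wrist_force: [-0.1, 0.7, -0.3]
opening: 0.0856
```

Run:
```python
from h import *
im,d,o=snap('wrist','w1'); print(o['time'],o['ee_pos'],o['tcp_rot'])
```

```text
1.4 [0.56203246 0.19236305 0.25283111] [-1.79984445e+02 -6.06001951e-02  1.70918102e+02]
```

View pics/w1.png

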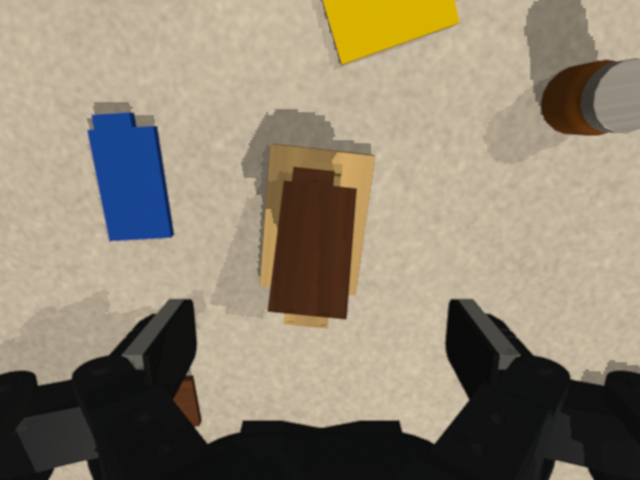

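The wrist view shows the dark blank at (313,245), tongue at (314,175), on its plywood rest; blue one at (130,175), yellow at (390,25) are the look-alikes to leave. I measure the blank from its colour mask and depth.

Run:
```python
from h import *
z=np.load('pics/w1.npz'); im=z['im'].astype(int)
m=((im.sum(2)<190)&(im[:,:,0]>im[:,:,2]+15)).astype(np.uint8)
m[:130]=0;m[335:]=0;m[:,:230]=0;m[:,390:]=0
m=cv2.morphologyEx(m,cv2.MORPH_OPEN,np.ones((3,3)))
n,l,s,c=cv2.connectedComponentsWithStats(m); k=1+np.argmax(s[1:,4]); print(s[k],c[k])
vs,us=np.where(l==k)
er=cv2.erode((l==k).astype(np.uint8),np.ones((5,5)));ve,ue=np.where(er)
P=world('wrist','w1',list(zip(ue,ve)))
cc=P.mean(0);_,_,V=np.linalg.svd(P-cc);nr=V[2]*np.sign(V[2][2]);print('normal',nr,'tilt',np.degrees(np.arccos(nr[2])),'res',np.std((P-cc)@nr))
# cast mask contour on plane
p=eyes.camera_params('wrist');T=np.eye(4);T[:3,:3]=Ro.from_euler('xyz',z['rot'],degrees=True).as_matrix();T[:3,3]=z['pos'];C=T@p['mount']
r=np.stack([(us-p['cx'])/p['fx'],(vs-p['cy'])/p['fy'],np.ones(len(us))],1)@C[:3,:3].T;o=C[:3,3]
Q=o+r*(((cc-o)@nr)/(r@nr))[:,None]
a=np.array([1,0,0])-nr*nr[0];a/=np.linalg.norm(a);b=np.cross(nr,a)
uv=np.stack([(Q-cc)@a,(Q-cc)@b],1).astype(np.float32)*1000
rect=cv2.minAreaRect(uv);print(rect)
bp=cv2.boxPoints(rect);W=cc+bp[:,:1]/1000*a+bp[:,1:]/1000*b;print(W.round(4))
cen=W.mean(0);print('face centre',cen,'mid',cen-nr*.005)
L=W[np.argsort(W[:,2])];hi=L[2:].mean(0);lo=L[:2].mean(0);ax=hi-lo;print('len',np.linalg.norm(ax),'yaw',np.degrees(np.arctan2(ax[1],ax[0])),'tilt',np.degrees(np.arcsin(ax[2]/np.linalg.norm(ax))))
```

```text
[  269   168    86   150 10346] [312.89512855 245.89126232]
normal [-0.48290147  0.13180622  0.86569815] tilt 30.037478720739742 res 0.00027904026897843147
((-4.464954376220703, 1.7032623291015625), (54.72824478149414, 109.22278594970703), 72.4312515258789)
[[0.527  0.172  0.051 ]
 [0.6181 0.147  0.1057]
 [0.6326 0.1998 0.1057]
 [0.5414 0.2248 0.0511]]
face centre [0.57977909 0.18587498 0.07837516] mid [0.5821936  0.18521595 0.07404667]
len 0.10922278184640376 yaw -15.346718994560613 tilt 30.03745456994784
```

drive_tool([
  [1,[-0.005,-0.042,0],-0.8],
  [1,[-0.005,-0.042,0],-0.8],
  [1,[-0.005,-0.042,0],-0.8],
  [1,[-0.005,-0.042,0],-0.8],
  [1,[-0.005,-0.042,0],-0.8],
  [1,[-0.005,-0.042,0],-0.8],
  [1,[-0.005,-0.042,0],-0.8],
  [1,[-0.005,-0.042,0],-0.8],
  [1,[-0.005,-0.036,0],0],
  [1,[0,0,0],0],
])

```text
time: 2.7
ee_pos: [0.5167, -0.18, 0.2535]
tcp_rot: [-180.0, 0.0, 164.5]
wrist_force: [-0.8, -0.3, -0.6]
opening: 0.0853
```

Run:
```python
from h import *
im,d,o=snap('wrist','w2'); print(o['time'],o['ee_pos'],o['tcp_rot'])
```

```text
2.7 [ 0.51674278 -0.17996536  0.25350329] [-1.79991015e+02  1.84523835e-02  1.64520562e+02]
```

View pics/w2.png

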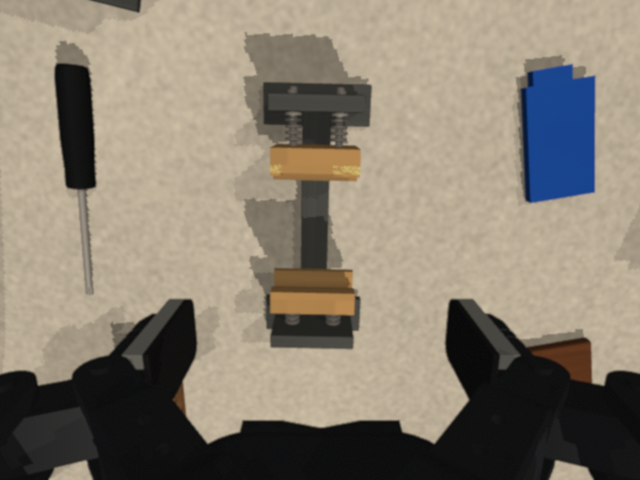

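Run:
```python
from h import *
crop('w2',240,70,160,290,2,'c_w2')
P=world('wrist','w2',[(u,v) for v in range(135,196,5) for u in (280,314,350)]).reshape(-1,3,3)
for v,p in zip(range(135,196,5),P): print(v,p[:,2].round(4))
P=world('wrist','w2',[(u,v) for v in range(262,330,5) for u in (280,314,346)]).reshape(-1,3,3)
for v,p in zip(range(262,330,5),P): print(v,p[:,2].round(4))
```

```text
135 [-0.0007  0.0133  0.0002]
140 [-0.0007  0.0144 -0.0004]
145 [0.039  0.0299 0.0185]
150 [0.0656 0.0651 0.0662]
155 [0.0657 0.0661 0.0655]
160 [0.065  0.0661 0.0655]
165 [0.0662 0.0659 0.0657]
170 [0.0658 0.0658 0.0655]
175 [0.0617 0.0452 0.0656]
180 [0.0003 0.0134 0.0445]
185 [-0.0003  0.0136 -0.    ]
190 [-0.0005  0.0131  0.    ]
195 [-0.0007  0.0135 -0.0001]
262 [-0.0002  0.0134 -0.0005]
267 [0.0001 0.0139 0.0002]
272 [0.0451 0.045  0.0446]
277 [0.0444 0.0442 0.0448]
282 [0.0444 0.0447 0.0451]
287 [0.0628 0.0603 0.0453]
292 [0.0715 0.0705 0.0691]
297 [0.0715 0.0712 0.0717]
302 [0.0719 0.0718 0.0719]
307 [0.0715 0.0718 0.0723]
312 [0.0714 0.0723 0.0717]
317 [0.0282 0.0259 0.0243]
322 [0.0372 0.0355 0.034 ]
327 [0.046  0.0452 0.0438]
```

View pics/c_w2.png

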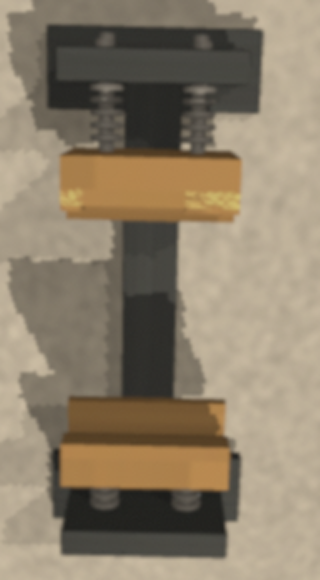

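Run:
```python
from h import *
z=np.load('pics/w2.npz'); 
def part(y0,y1,zlo,zhi,zp):
    pts=[(u,v) for v in range(y0,y1) for u in range(255,375)]
    P=world('wrist','w2',pts)
    # single-pixel depth
    d=z['d']; p=eyes.camera_params('wrist');T=np.eye(4);T[:3,:3]=Ro.from_euler('xyz',z['rot'],degrees=True).as_matrix();T[:3,3]=z['pos'];C=T@p['mount']
    q=np.array([[(u-p['cx'])/p['fx']*d[v,u],(v-p['cy'])/p['fy']*d[v,u],d[v,u],1] for u,v in pts])@C.T
    k=(q[:,2]>zlo)&(q[:,2]<zhi)
    R=ray('wrist','w2',[pts[i] for i in np.where(k)[0]],zp)
    r=cv2.minAreaRect((R[:,:2]*1000).astype(np.float32)); print(r,k.sum()); return R[:,:2]*1000,r
A,ra=part(138,190,.063,.069,.066); B,rb=part(265,325,.0685,.075,.072); 
a=np.array(ra[0]);b=np.array(rb[0]);v=b-a;print('yaw by jaws',np.degrees(np.arctan2(v[1],v[0])))
# end plates top z=60
E1,re1=part(80,135,.056,.064,.060);E2,re2=part(318,350,.056,.064,.060)
v=np.array(re2[0])-np.array(re1[0]);print('yaw plates',np.degrees(np.arctan2(v[1],v[0])),(np.array(re2[0])+re1[0])/2,np.hypot(*v))
for yaw in(-15.5,):
    c,s=np.cos(np.radians(yaw)),np.sin(np.radians(yaw))
    for X in(A,B,E1,E2):
        x=X@[c,s];y=X@[-s,c];print('x',np.percentile(x,[1,99]).round(1),'y',np.percentile(y,[0.5,1,99,99.5]).round(1))
```

```text
((481.50994873046875, -173.08126831054688), (65.48090362548828, 20.221588134765625), 73.09600067138672) 2382
((584.918701171875, -204.6321563720703), (65.78314208984375, 19.766435623168945), 73.15829467773438) 1921
yaw by jaws -16.967392575455538
((441.4070129394531, -161.21116638183594), (69.5244140625, 11.977374076843262), 73.16059875488281) 1689
((623.6520385742188, -216.3452606201172), (69.55802154541016, 14.009326934814453), 74.41162109375) 1209
yaw plates -16.831998638807548 [ 532.52952576 -188.7782135 ] 190.40225239238126
x [500.2 520.4] y [-70.8 -70.5  -6.   -5.8]
x [608.9 628.5] y [-73.7 -73.4  -8.7  -8.4]
x [462.2 474.6] y [-71.5 -71.3  -3.5  -2.9]
x [651.8 665.8] y [-76.4 -76.2  -7.9  -7.7]
```

The two vices: top pixels (398,220), y≈-0.18, and (428,352), y≈-0.27. The first is farthest left. The crop confirms it: the near jaw (w2 at (315,162)) is 66 mm high with an offset pocket, so it is the pocket jaw, and the far one (313,292) is 72 mm, so it is the plain jaw. The vice is centred at (0.5325, -0.1888) with yaw -16.9. Next I pick up the blank.

drive_tool([
  [1,[0.008,0.0404,0],0],
  [1,[0.008,0.0404,0],0],
  [1,[0.008,0.0404,0],0],
  [1,[0.008,0.0404,0],0],
  [1,[0.008,0.0404,0],0],
  [1,[0.008,0.0404,-0.01],0],
  [1,[0.008,0.0404,-0.02],0],
  [1,[0.008,0.0404,-0.03],0],
  [1,[0.008,0.0404,-0.03],0],
  [1,[0,0,0],0.1],
], grip_force=50)

```text
time: 4.0
ee_pos: [0.5871, 0.1882, 0.1603]
tcp_rot: [-179.9, -0.2, 165.0]
wrist_force: [-0.3, 0.5, 0.7]
opening: 0.0854
```

Run:
```python
from h import *
im,d,o=snap('wrist','w3'); print(o['time'],o['ee_pos'],o['tcp_rot'])
snap('side','s3');crop('s3',240,80,240,180,3,'c_s3')
```

```text
4.0 [0.58708218 0.18817808 0.16027571] [-179.89201972   -0.23120021  164.99138593]
```

View pics/w3.png

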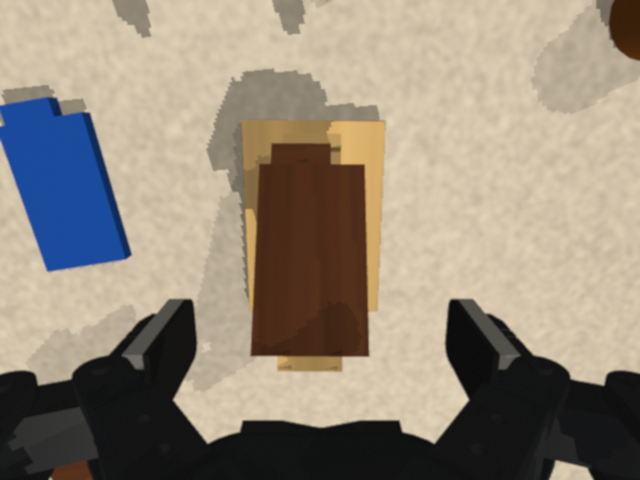

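View pics/c_s3.png

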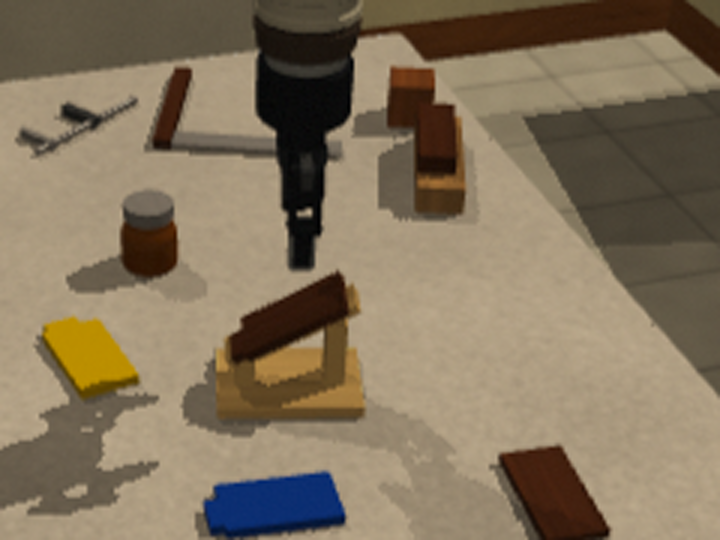

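drive_tool([
  [1,[0.002,-0.005,-0.02],-0.3],
  [1,[0,0,-0.03],0],
  [1,[0,0,-0.029],0],
  [1,[0,0,0],0],
  [0,[0,0,0],0],
  [0,[0,0,0],0],
  [0,[0,0,0],0],
  [0,[0,0,0],0],
], grip_force=50)

```text
time: 5.1
ee_pos: [0.5921, 0.1794, 0.0868]
tcp_rot: [179.9, 0.2, 164.4]
wrist_force: [-1.0, -0.6, 6.2]
opening: 0.0548
```

Run:
```python
from h import *
im,d,o=snap('wrist','w4'); print(o['time'],o['ee_pos'],o['tcp_rot'],o['opening'],o['wrist_force'])
```

```text
5.1 [0.59206365 0.17935786 0.08680708] [1.79899009e+02 1.60734570e-01 1.64369809e+02] 0.054780061305094586 [-0.99452178 -0.62275496  6.23017841]
```

View pics/w4.png

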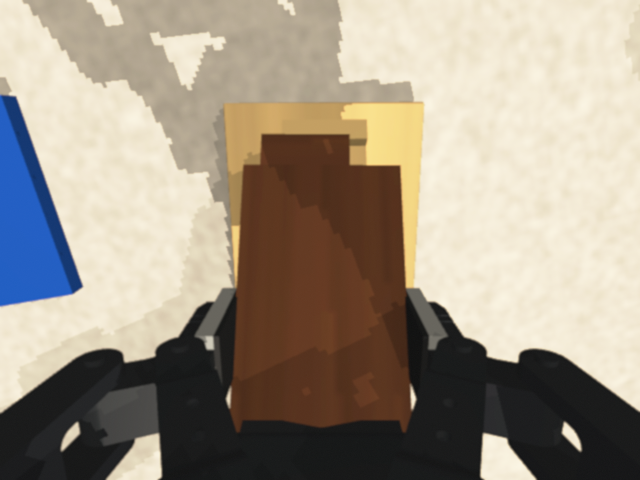

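drive_tool([
  [0,[0,0,0.01],0],
  [0,[0,0,0.02],0],
  [0,[0,0,0.03],0],
  [0,[0,0,0.03],0],
  [0,[0,0,0.03],0],
  [0,[0,0,0],0],
  [0,[0,0,0],0],
])

```text
time: 6.02
ee_pos: [0.5911, 0.1791, 0.2039]
tcp_rot: [-180.0, -0.0, 164.4]
wrist_force: [0.1, -0.0, -0.7]
opening: 0.0549
```

Run:
```python
from h import *
im,d,o=snap('wrist','w5'); print(o['time'],o['ee_pos'],o['tcp_rot'],o['opening'],o['wrist_force'])
snap('side','s5');crop('s5',240,80,240,180,3,'c_s5')
```

```text
6.025 [0.59110618 0.17909647 0.2039419 ] [-1.79989038e+02 -1.38950555e-02  1.64371997e+02] 0.05491490113884981 [ 0.07681825 -0.00405662 -0.72129022]
```

View pics/w5.png

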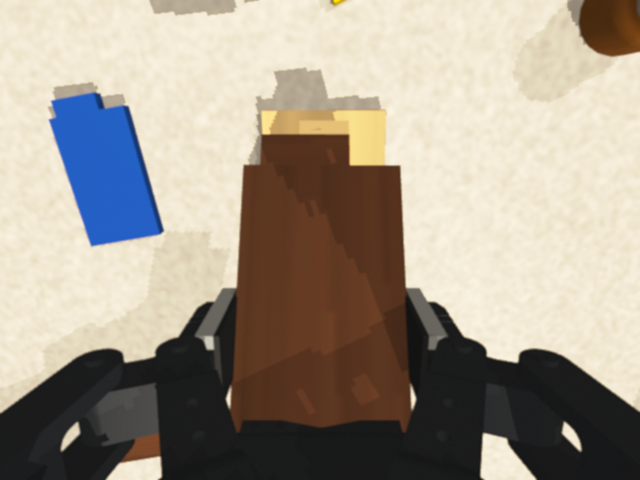

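View pics/c_s5.png

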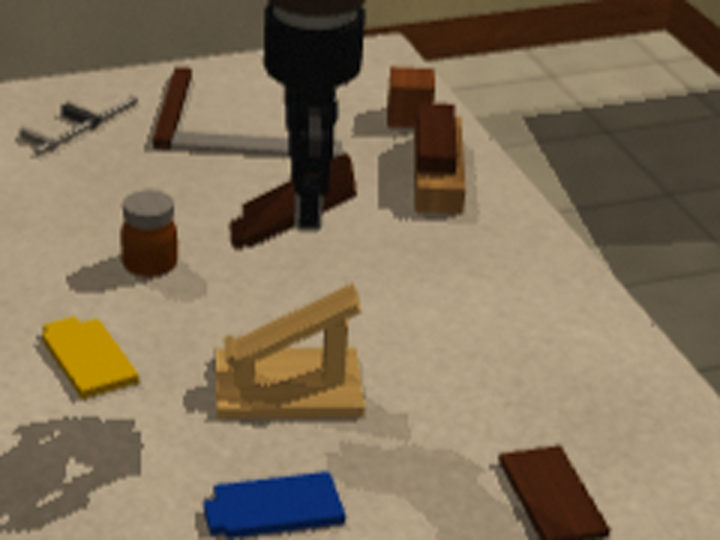

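```bash
cat > inhand.py <<'E'
from h import *
import sys
def inhand(tag,r0=170,r1=270):
    z=np.load(f'pics/{tag}.npz');p=eyes.camera_params('wrist');M=p['mount'];d=z['d']
    g=[(u,v) for v in range(r0,r1,3) for u in range(255,392,3)]
    q=np.array([[(u-p['cx'])/p['fx']*d[v,u],(v-p['cy'])/p['fy']*d[v,u],d[v,u],1] for u,v in g])@M.T
    q=q[:,:3];c=np.median(q,0);
    for _ in range(3):
        _,_,V=np.linalg.svd(q-q.mean(0));n=V[2];c=q.mean(0);q=q[abs((q-c)@n)<.002]
    n=-n*np.sign(n[2])  # up = -tool z
    def cast(pts):
        r=np.array([[(u-p['cx'])/p['fx'],(v-p['cy'])/p['fy'],1] for u,v in pts])@M[:3,:3].T;o=M[:3,3]
        return o+r*(((c-o)@n)/(r@n))[:,None]
    return n,c,cast
E
python3 - <<'E'
from inhand import *
n,c,cast=inhand('w5'); print('n tool',n,'tilt',np.degrees(np.arccos(-n[2])))
z=np.load('pics/w5.npz');im=z['im'].astype(int)
for v in (145,155,172,200,240): 
    row=im[v]; k=np.where((row.sum(1)<260)&(row[:,0]>row[:,2]+15))[0]; k=k[(k>230)&(k<415)]; print(v,k.min(),k.max(),(cast([(k.min()-.5,v),(k.max()+.5,v)])*1000).round(1).tolist())
for u in (275,305,335,375):
    col=im[:,u]; k=np.where((col.sum(1)<260)&(col[:,0]>col[:,2]+15))[0];k=k[(k>110)&(k<300)]; print(u,k.min(),(cast([(u,k.min()-.5)])*1000).round(1))
E
```

```text
n tool [ 0.55641104 -0.00150887 -0.83090582] tilt 33.80809972876784
145 261 348 [[57.4, -20.6, 35.8], [57.4, 11.5, 35.7]]
155 261 348 [[54.0, -20.5, 33.5], [54.0, 11.4, 33.4]]
172 244 399 [[48.4, -26.2, 29.7], [48.3, 29.4, 29.6]]
200 243 400 [[39.4, -26.0, 23.7], [39.3, 29.1, 23.6]]
240 240 402 [[27.2, -26.2, 15.6], [27.2, 28.9, 15.4]]
275 135 [[ 61.1 -15.5  38.2]]
305 135 [[61.1 -4.4 38.2]]
335 135 [[61.   6.6 38.1]]
375 166 [[50.5 20.8 31. ]]
```

drive_tool([
  [0,[-0.0039,-0.042,0],-0.2],
  [0,[-0.0039,-0.042,0],-0.2],
  [0,[-0.0039,-0.042,0],-0.2],
  [0,[-0.0039,-0.042,0],-0.2],
  [0,[-0.0039,-0.042,0],-0.2],
  [0,[-0.0039,-0.042,0],-0.2],
  [0,[-0.0039,-0.042,0],0],
  [0,[-0.0039,-0.042,0],0],
  [0,[-0.0039,-0.041,-0.02],0],
  [0,[0,0,-0.02],0],
])

```text
time: 7.38
ee_pos: [0.5552, -0.2004, 0.1626]
tcp_rot: [-180.0, -0.1, 163.0]
wrist_force: [0.3, 1.9, -1.7]
opening: 0.0551
```

drive_tool([
  [0,[0,0,0],0],
  [0,[0,0,0],0],
])

```text
time: 7.62
ee_pos: [0.5561, -0.1975, 0.1647]
tcp_rot: [180.0, -0.0, 163.2]
wrist_force: [0.4, -0.1, 0.1]
opening: 0.0551
```

Run:
```python
from h import *
im,d,o=snap('wrist','w6'); print(o['time'],o['ee_pos'],o['tcp_rot'],o['opening'],o['wrist_force'])
R=np.array(o['ee_pos'][:2])*1000-[532.1,-190.2];print('vice xy of TCP',R@[.9568,-.2907],R@[.2907,.9568])
snap('side','s6');crop('s6',240,150,240,190,3,'c_s6')
```

```text
7.625 [ 0.55612901 -0.19750261  0.16465657] [ 1.79997134e+02 -2.95138066e-03  1.63203446e+02] 0.05506097498718109 [ 0.35906086 -0.11679679  0.05034565]
vice xy of TCP 25.113821071351815 -0.0019050017466650856
```

View pics/w6.png

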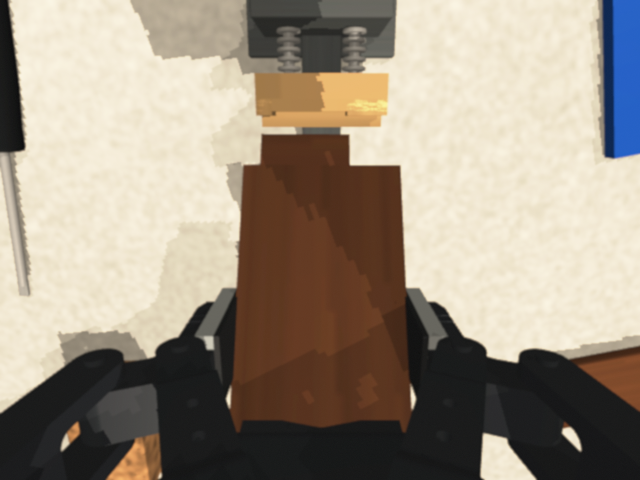

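View pics/c_s6.png

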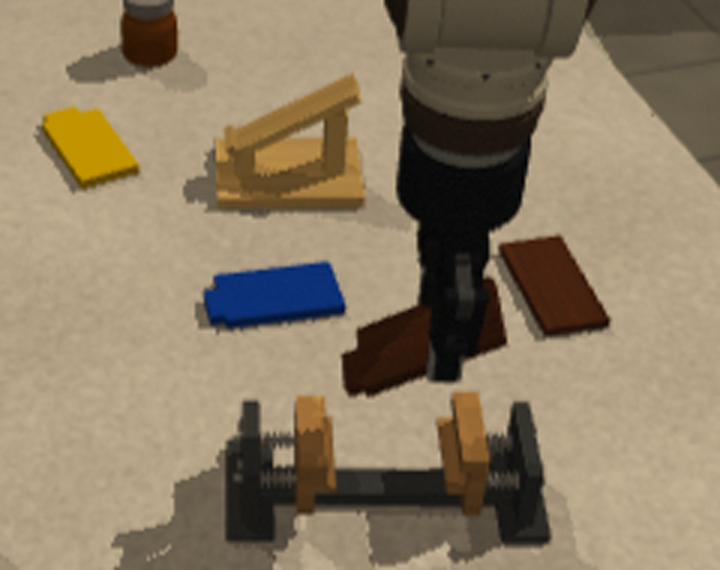

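drive_tool([
  [0,[0,0,-0.03],0],
  [0,[0,0,-0.03],0],
  [0,[0,0,-0.012],0],
  [0,[0,0,0],0],
  [0,[0,0,0],0],
])

```text
time: 8.35
ee_pos: [0.5568, -0.198, 0.0938]
tcp_rot: [-180.0, 0.1, 163.2]
wrist_force: [-0.4, 0.1, -0.3]
opening: 0.0553
```

Run:
```python
from h import *
from inhand import *
im,d,o=snap('wrist','w7'); print(o['time'],o['ee_pos'],o['tcp_rot'],o['opening'],o['wrist_force'])
R=np.array(o['ee_pos'][:2])*1000-[532.1,-190.2];print('vice xy of TCP',R@[.9568,-.2907],R@[.2907,.9568])
n,c,cast=inhand('w7');print('tilt',np.degrees(np.arccos(-n[2])), (cast([(305,134.5)])*1000).round(1))
snap('side','s7');crop('s7',270,200,200,150,4,'c_s7')
crop('w7',200,0,240,200,3,'c_w7')
```

```text
8.35 [ 0.55675648 -0.19801671  0.0938073 ] [-1.79993670e+02  1.12541438e-01  1.63181810e+02] 0.05526717404160426 [-0.37726866  0.07159613 -0.32973665]
vice xy of TCP 25.863638875541103 -0.31138697935986315
tilt 36.261406952144824 [[61.  -4.5 39.8]]
```

View pics/c_w7.png

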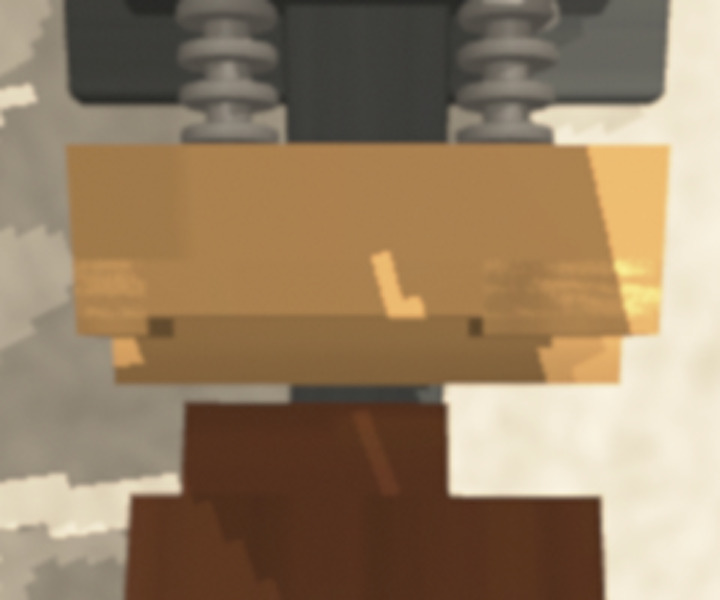

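View pics/c_s7.png

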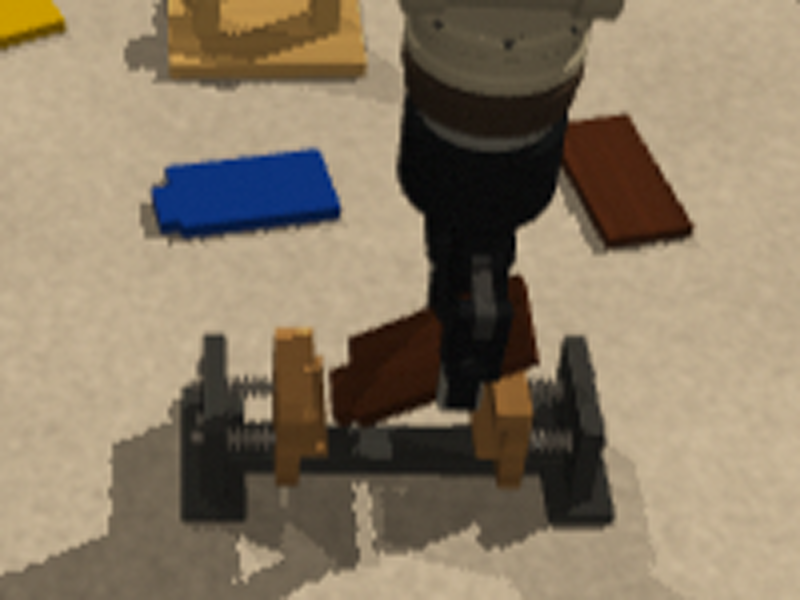

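Run:
```python
from inhand import *
for t in('w4','w5','w6','w7'):
  for r in((170,220),(170,270),(170,285)):
    n,c,cast=inhand(t,*r);z=np.load(f'pics/{t}.npz');print(t,r,'tilt',np.degrees(np.arccos(-n[2])).round(1),(cast([(305,134.5),(375,165.5)])*1000).round(1).tolist())
z=np.load('pics/w7.npz')['d'];print(z[140:300:10,300].round(4))
z=np.load('pics/w4.npz')['d'];print(z[140:300:10,300].round(4))
```

```text
w4 (170, 220) tilt 35.8 [[61.1, -4.4, 38.5], [50.5, 20.8, 30.8]]
w4 (170, 270) tilt 30.4 [[61.2, -4.3, 35.9], [50.6, 20.6, 29.7]]
w4 (170, 285) tilt 30.0 [[61.2, -4.3, 35.7], [50.7, 20.6, 29.6]]
w5 (170, 220) tilt 37.3 [[61.0, -4.5, 39.2], [50.5, 20.8, 31.1]]
w5 (170, 270) tilt 33.8 [[61.1, -4.4, 38.2], [50.5, 20.8, 31.0]]
w5 (170, 285) tilt 31.8 [[61.1, -4.4, 36.9], [50.6, 20.7, 30.4]]
w6 (170, 220) tilt 37.9 [[61.0, -4.5, 39.5], [50.5, 20.8, 31.1]]
w6 (170, 270) tilt 38.4 [[61.0, -4.5, 41.4], [50.3, 21.1, 32.9]]
w6 (170, 285) tilt 35.0 [[61.0, -4.5, 39.2], [50.4, 20.9, 31.7]]
w7 (170, 220) tilt 37.6 [[61.0, -4.5, 39.3], [50.5, 20.8, 31.2]]
w7 (170, 270) tilt 36.3 [[61.0, -4.5, 39.8], [50.4, 20.9, 32.0]]
w7 (170, 285) tilt 33.7 [[61.1, -4.4, 38.2], [50.5, 20.8, 31.2]]
[0.1509 0.1506 0.1499 0.1484 0.148  0.1457 0.1451 0.1452 0.1445 0.1439
 0.1426 0.1415 0.1403 0.1394 0.1381 0.1382]
[0.1519 0.1517 0.1503 0.1488 0.1471 0.1454 0.1446 0.145  0.1457 0.1434
 0.1422 0.1418 0.1402 0.139  0.1394 0.138 ]
```

drive_tool([
  [0,[0,0,-0.003],0],
  [0,[0,0,0],0],
  [0,[-0.0048,0.0015,0],0],
  [0,[-0.0048,0.0014,0],0],
  [0,[-0.0038,0.0012,0],0],
  [0,[0,0,0],0],
])

```text
time: 9.2
ee_pos: [0.5424, -0.1937, 0.0895]
tcp_rot: [180.0, 0.0, 163.2]
wrist_force: [0.9, 0.2, -0.1]
opening: 0.0547
```

```bash
cat > look.py <<'E'
from h import *
import sys
t=sys.argv[1]
im,d,o=snap('wrist','w'+t); print(o['time'],o['ee_pos'],o['tcp_rot'],o['opening'],o['wrist_force'].round(2))
R=np.array(o['ee_pos'][:2])*1000-[532.1,-190.2];print('vice xy of TCP',R@[.9568,-.2907],R@[.2907,.9568])
snap('side','s'+t);
A=cv2.resize(cv2.imread(f'pics/s{t}.png')[210:330,290:450],None,fx=3.7,fy=3.7,interpolation=cv2.INTER_CUBIC)[:, :592]
cv2.imwrite(f'pics/c_s{t}.png',A)
crop('w'+t,200,0,240,200,2.5,'c_w'+t)
E
python3 look.py 8
```

```text
9.2 [ 0.54243484 -0.19373674  0.08946228] [1.79999912e+02 1.41994065e-02 1.63171063e+02] 0.054747727911685425 [ 0.87  0.2  -0.08]
vice xy of TCP 10.91650690457812 -0.3796131289298289
```

View pics/c_w8.png

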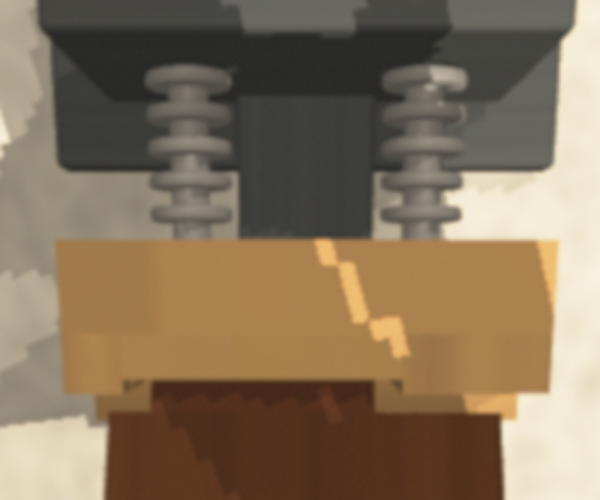

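View pics/c_s8.png

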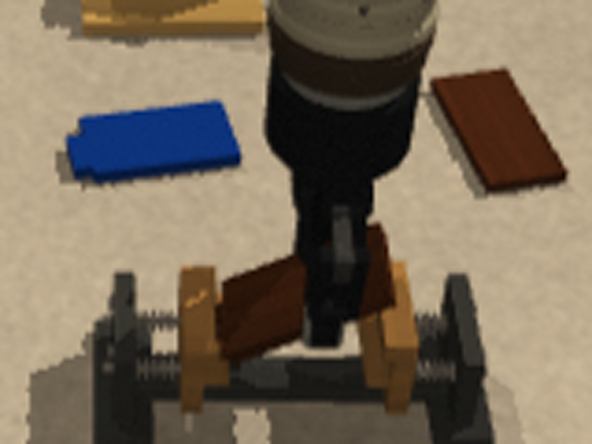

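drive_tool([
  [0,[-0.0032,0.001,0],0],
  [0,[-0.0032,0.001,0],0],
  [0,[-0.0032,0.001,0],0],
  [0,[-0.0031,0.0009,0],0],
  [0,[0,0,0],0],
  [0,[0,0,0],0],
])

```text
time: 10.05
ee_pos: [0.5307, -0.1901, 0.0898]
tcp_rot: [-180.0, 0.1, 163.2]
wrist_force: [5.1, -1.4, 0.1]
opening: 0.0553
```

```bash
python3 look.py 9
```

```text
10.05 [ 0.53067444 -0.19011296  0.08981721] [-1.79996208e+02  1.29489917e-01  1.63176757e+02] 0.05533865285493949 [ 5.14 -1.39  0.06]
vice xy of TCP -1.389280344844218 -0.33113293327355486
```

View pics/c_w9.png

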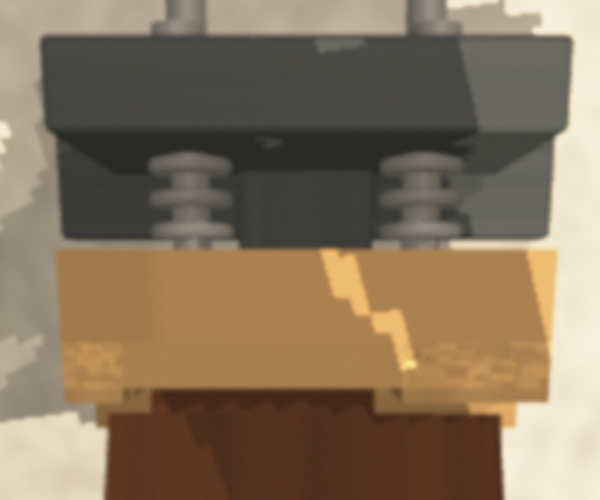

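View pics/c_s9.png

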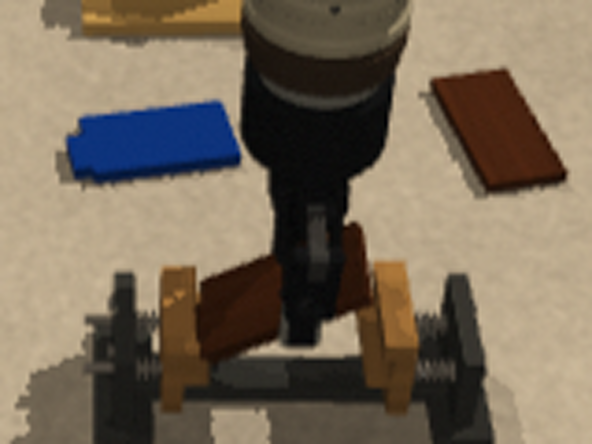

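drive_tool([
  [0,[0,0,0],0],
  [0,[0,0,-0.003],0],
  [0,[0,0,-0.003],0],
  [0,[0,0,-0.003],0],
  [0,[0,0,-0.003],0],
  [0,[0,0,0],0],
], grip_force=25)

```text
time: 10.9
ee_pos: [0.5317, -0.1903, 0.0794]
tcp_rot: [180.0, 0.3, 163.2]
wrist_force: [7.5, -1.2, 9.5]
opening: 0.055
```

```bash
python3 look.py 10
```

```text
10.9 [ 0.53167264 -0.19032751  0.07939202] [179.99831057   0.2964332  163.1805583 ] 0.054977410942655805 [ 7.48 -1.2   9.52]
vice xy of TCP -0.3718332261357733 -0.24623685299022124
```

View pics/w10.png

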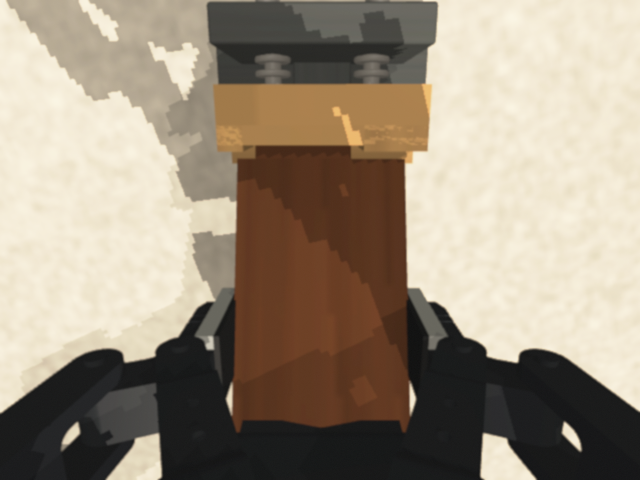

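View pics/c_s10.png

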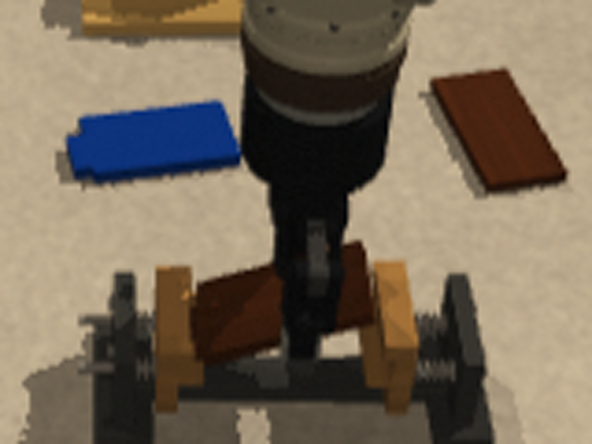

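drive_tool([
  [0,[0,0,-0.003],0],
  [0,[0,0,-0.003],0],
  [0,[0,0,-0.003],0],
  [0,[0,0,-0.003],0],
  [0,[0,0,0],0],
], grip_force=20)

```text
time: 11.62
ee_pos: [0.5316, -0.1903, 0.067]
tcp_rot: [180.0, 0.3, 163.2]
wrist_force: [8.0, -1.9, 6.1]
opening: 0.0547
```

```bash
python3 look.py 11
```

```text
11.625 [ 0.53160036 -0.1903267   0.06696411] [179.99887087   0.26977397 163.17759676] 0.05474520729572371 [ 8.03 -1.94  6.15]
vice xy of TCP -0.4412296710776693 -0.26646985698726017
```

View pics/w11.png

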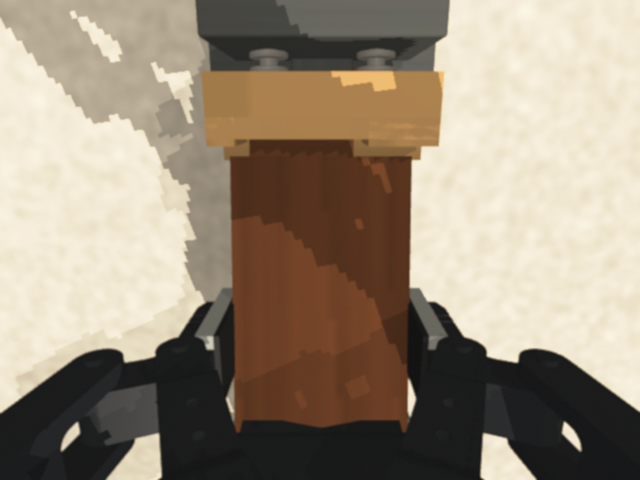

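View pics/c_s11.png

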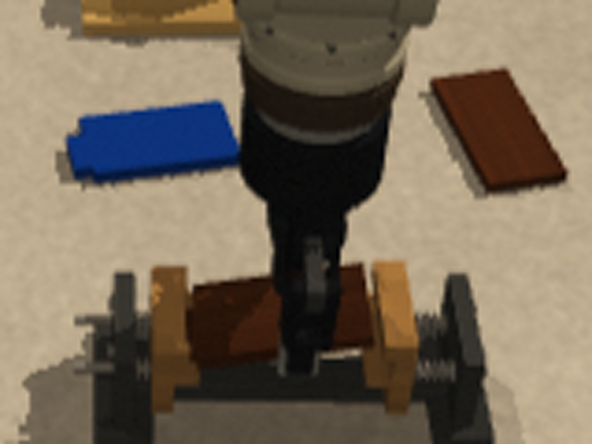

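drive_tool([
  [0,[0,0,-0.003],0],
  [0,[0,0,-0.003],0],
  [0,[0,0,-0.003],0],
  [0,[0,0,-0.002],0],
  [0,[0,0,0],0],
])

```text
time: 12.35
ee_pos: [0.5316, -0.1903, 0.0558]
tcp_rot: [-180.0, 0.3, 163.2]
wrist_force: [7.7, -2.7, 6.0]
opening: 0.0547
```

```bash
python3 look.py 12
```

```text
12.35 [ 0.53155165 -0.1903172   0.05584552] [-179.99988418    0.25519997  163.17886648] 0.054703854420869495 [ 7.73 -2.69  6.04]
vice xy of TCP -0.4905935864404109 -0.2715429641202149
```

View pics/w12.png

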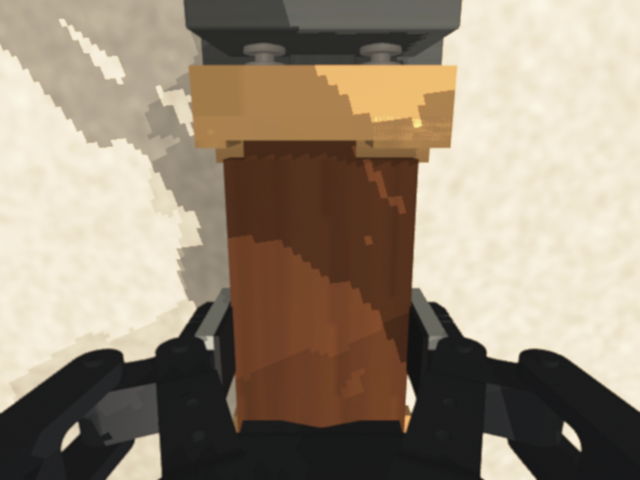

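View pics/c_s12.png

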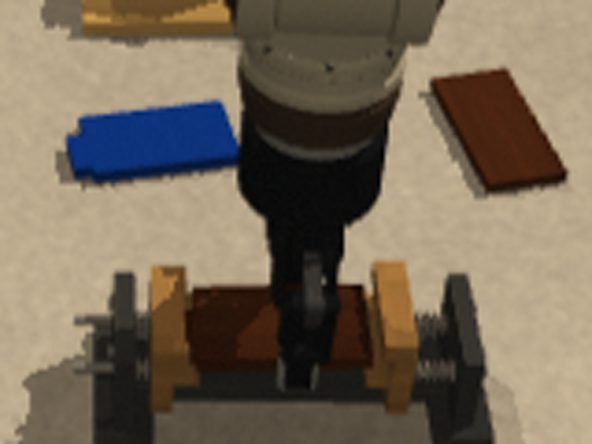

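Run:
```python
from inhand import *
for r in((165,270),(165,290),(165,400)):
    n,c,cast=inhand('w12',*r);print(np.degrees(np.arctan2(n[0],-n[2])).round(1), 'z of face at tool x=40,0,-20:',[round(55.8-1000*(c[2]-(n[0]*(x-c[0]))/n[2]),1) for x in(.04,0,-.02)])
z=np.load('pics/s12.npz')
# side depth: face heights
P=world('side','s12',[(345,291),(347,300),(352,305),(380,291),(384,293),(386,295)]);print(P.round(4))
v=(P[:,:2]*1000-[532.1,-190.2]);print((v@np.array([[.9568,.2907],[-.2907,.9568]])).round(1))
```

```text
-2.0 z of face at tool x=40,0,-20: [np.float64(55.8), np.float64(54.4), np.float64(53.7)]
-0.5 z of face at tool x=40,0,-20: [np.float64(55.9), np.float64(55.6), np.float64(55.5)]
1.5 z of face at tool x=40,0,-20: [np.float64(55.9), np.float64(56.9), np.float64(57.4)]
[[ 0.4885 -0.161   0.0563]
 [ 0.4844 -0.1855  0.0555]
 [ 0.4892 -0.2028  0.0571]
 [ 0.5215 -0.2545  0.142 ]
 [ 0.564  -0.1917  0.0593]
 [ 0.5661 -0.1977  0.0587]]
[[-50.2  15.2]
 [-46.9  -9.4]
 [-37.4 -24.5]
 [  8.5 -64.7]
 [ 31.    7.8]
 [ 34.7   2.7]]
```

drive_tool([
  [0,[0,0,-0.0015],0],
  [0,[0,0,-0.0015],0],
  [0,[0,0,0],0],
])

```text
time: 12.82
ee_pos: [0.5319, -0.1904, 0.0535]
tcp_rot: [180.0, 0.3, 163.2]
wrist_force: [7.5, -1.2, 8.9]
opening: 0.0547
```

```bash
python3 look.py 13
python3 - <<'E'
from h import *
pts=[(u,v) for v in range(285,300) for u in range(335,395)]
P=world('side','s13',pts);v=(P[:,:2]*1000-[532.1,-190.2])@np.array([[.9568,.2907],[-.2907,.9568]])
for x0 in range(-50,50,8):
    k=(v[:,0]>x0)&(v[:,0]<x0+8)&(abs(v[:,1])<26)&(P[:,2]<.0635)&(P[:,2]>.05)
    print(x0,k.sum(),(1000*np.median(P[k,2])).round(1) if k.sum() else '')
E
```

```text
12.825 [ 0.53188969 -0.19044647  0.05346319] [179.99968036   0.31188697 163.17643354] 0.054653126637343646 [ 7.52 -1.18  8.89]
vice xy of TCP -0.12957874552905704 -0.2969614966910491
-50 42 54.7
-42 45 54.9
-34 46 54.8
-26 45 55.2
-18 37 55.4
-10 2 56.6
-2 0 
6 0 
14 0 
22 26 55.3
30 41 54.7
38 23 54.5
46 1 58.7
```

View pics/c_s13.png

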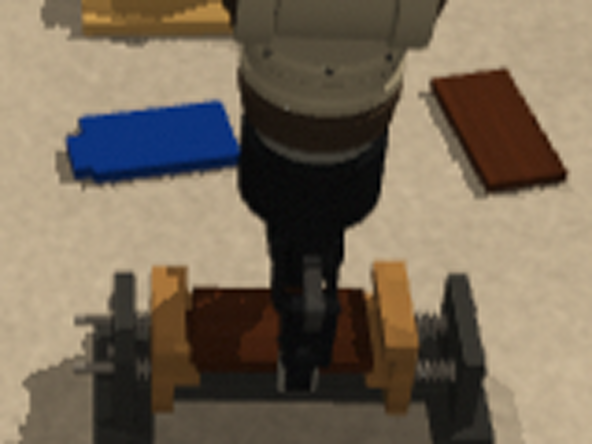

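The blank now lies level, its face about 55 mm high along its whole length and its far end below the plain lip. I let it back gently with the springs.

drive_tool([
  [0,[0.0029,-0.0009,0],0],
  [0,[0.0029,-0.0009,0],0],
  [0,[0.0029,-0.0009,0],0],
  [0,[0.0029,-0.0009,0],0],
  [0,[0,0,0.001],0],
  [0,[0,0,0],0],
])

```text
time: 13.68
ee_pos: [0.542, -0.1935, 0.0535]
tcp_rot: [180.0, 0.1, 163.2]
wrist_force: [1.6, -0.8, 8.0]
opening: 0.055
```

```bash
python3 look.py 14
python3 - <<'E'
from h import *
pts=[(u,v) for v in range(285,300) for u in range(335,400)]
P=world('side','s14',pts);v=(P[:,:2]*1000-[532.1,-190.2])@np.array([[.9568,.2907],[-.2907,.9568]])
for x0 in range(-50,50,8):
    k=(v[:,0]>x0)&(v[:,0]<x0+8)&(abs(v[:,1])<26)&(P[:,2]<.0635)&(P[:,2]>.05)
    print(x0,k.sum(),(1000*np.median(P[k,2])).round(1) if k.sum() else '')
E
```

```text
13.675 [ 0.5419612  -0.19349988  0.05353304] [1.79989860e+02 9.14515935e-02 1.63175324e+02] 0.05497688585091277 [ 1.56 -0.75  8.03]
vice xy of TCP 10.39447650354777 -0.2906754481493038
-50 40 55.0
-42 44 55.2
-34 43 55.2
-26 48 55.1
-18 44 55.6
-10 45 55.3
-2 16 56.5
6 2 57.7
14 0 
22 0 
30 5 57.6
38 50 56.6
46 0
```

View pics/c_s14.png

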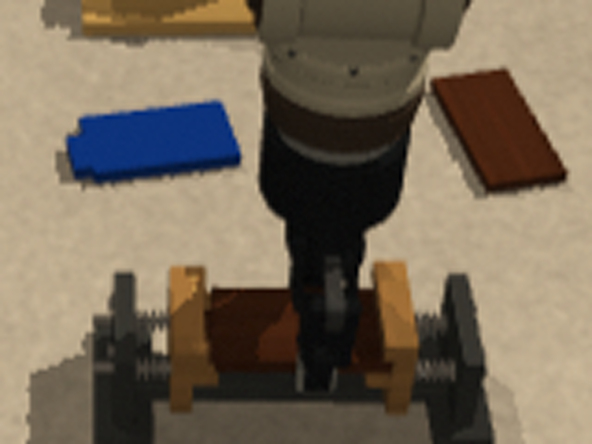

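drive_tool([
  [0.7,[0,0,0],0],
  [1,[0,0,0],0],
  [1,[0,0,0],0],
  [1,[0,0,0],0],
  [1,[0,0,0.02],0],
  [1,[0,0,0.04],0],
  [1,[0,0,0.05],0],
  [1,[0,0,0.05],0],
  [1,[0,0,0.04],0],
  [1,[0,0,0],0],
])

```text
time: 15.02
ee_pos: [0.5425, -0.1938, 0.2558]
tcp_rot: [-180.0, 0.3, 163.2]
wrist_force: [0.5, 0.1, 0.0]
opening: 0.0853
```

```bash
python3 look.py 15
python3 - <<'E'
from h import *
snap('top','t15')
for cam,t,us,vs in(('side','s15',(325,410),(285,310)),('wrist','w15',(255,390),(60,360))):
    pts=[(u,v) for v in range(*vs,2) for u in range(*us,2)]
    P=world(cam,t,pts);v=(P[:,:2]*1000-[532.1,-190.2])@np.array([[.9568,.2907],[-.2907,.9568]])
    for x0 in range(-50,50,8):
        k=(v[:,0]>x0)&(v[:,0]<x0+8)&(abs(v[:,1])<24)&(P[:,2]<.0635)&(P[:,2]>.05)
        print(x0,k.sum(),(1000*np.median(P[k,2])).round(1) if k.sum() else '',end=' | ')
    print()
E
```

```text
15.025 [ 0.54252615 -0.19382526  0.25581917] [-179.9842451     0.31496428  163.1721037 ] 0.08530634618543627 [0.49 0.12 0.02]
vice xy of TCP 11.029601379097668 -0.4377688267761212
-50 13 54.9 | -42 17 54.9 | -34 17 55.3 | -26 17 55.2 | -18 17 55.4 | -10 18 55.4 | -2 17 55.2 | 6 17 55.3 | 14 17 55.4 | 22 17 55.5 | 30 17 55.7 | 38 18 55.5 | 46 9 56.3 | 
-50 89 54.8 | -42 192 54.8 | -34 160 54.9 | -26 158 54.8 | -18 186 54.9 | -10 155 54.9 | -2 155 55.0 | 6 155 55.0 | 14 155 54.9 | 22 150 55.1 | 30 150 55.2 | 38 142 55.2 | 46 100 55.4 |
```

View pics/w15.png

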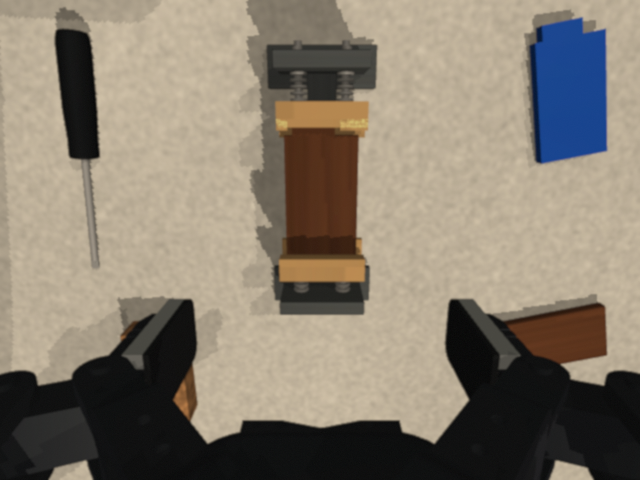

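View pics/c_s15.png

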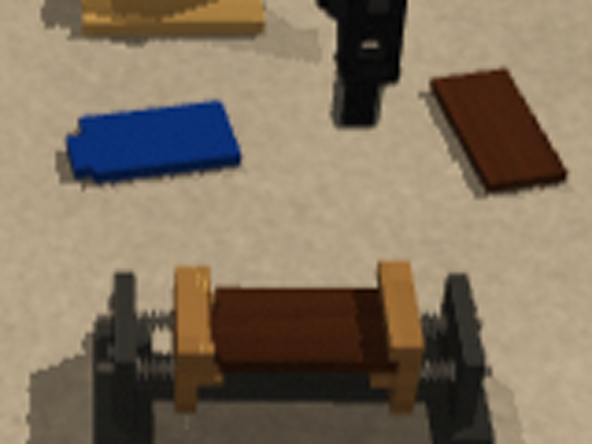

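Run:
```python
from h import *
for t,us,v0,v1 in (('w2',(255,375),70,350),('w15',(265,375),40,318)):
    pts=[(u,v) for v in range(v0,v1) for u in range(*us)]
    P=world('wrist',t,pts);v=(P[:,:2]*1000-[532.1,-190.2])@np.array([[.9568,.2907],[-.2907,.9568]])
    for nm,a,b,s in(('pocket top',.064,.069,-1),('plain top',.070,.075,1)):
        k=(P[:,2]>a)&(P[:,2]<b)&(v[:,0]*s>30);print(t,nm,'x',np.percentile(v[k,0],[2,98]).round(1),'y',np.percentile(v[k,1],[1,99]).round(1))
im=np.load('pics/w15.npz')['im'].astype(int)
for r in (150,180,210,235):
    k=np.where((im[r].sum(1)<260)&(im[r,:,0]>im[r,:,2]+25))[0];k=k[(k>270)&(k<370)];W=ray('wrist','w15',[(k.min()-.5,r),(k.max()+.5,r)],.055)
    print(r,((W[:,:2]*1000-[532.1,-190.2])@np.array([[.9568,.2907],[-.2907,.9568]])).round(1).tolist())
```

```text
w2 pocket top x [-63.  -44.4] y [-31.   33.8]
w2 plain top x [46.6 64.5] y [-31.2  33.7]
w15 pocket top x [-66.3 -47.8] y [-30.9  33.8]
w15 plain top x [49.7 67. ] y [-30.8  33.8]
150 [[-31.4, -27.0], [-31.4, 28.7]]
180 [[-8.7, -27.6], [-8.7, 28.5]]
210 [[14.8, -27.4], [14.8, 28.2]]
235 [[35.2, -27.1], [35.2, 28.7]]
```

View pics/t15.png

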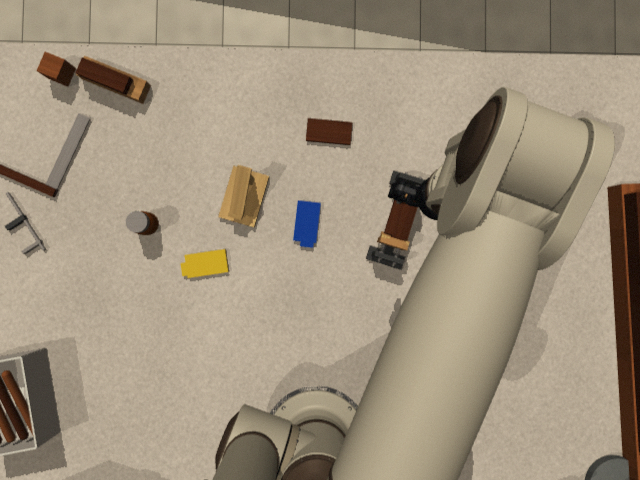

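```bash
python3 -c "
from workcell import job
print(job.job_done())"
```

```text
the job is handed in; nothing more can be done
None
```

I gripped the dark blank by its long sides on the rest and carried it, still tilted, to the leftmost vice. There I slid the tongue under the pocket jaw's lip and pushed that jaw back about 16 mm. I then lowered the far end past the plain jaw's lip until the blank lay level, eased it back with the springs, released it and withdrew. The job was handed in at about 15 s of the 40 s limit.

- **Level:** the upper face reads 54.8–55.4 mm along its whole length from the wrist camera, against 55 mm when seated. The side camera reads up to 56.3 mm at the plain-jaw end, which I put down to noise there.
- **Caught and squeezed:** both ends are under the lips. The pocket jaw stands about 3.3 mm out and the plain jaw about 2.5–3.1 mm out, against an expected 3 mm each, so it is centred.
- **Straight:** the blank's sides run parallel to the vice.
- **Force and surroundings:** the largest wrist force I saw reported was about 12 N. The blue and yellow look-alikes, the spare, jar and rest were in their starting places in the last top view, and the driver looked untouched in the last wrist view. The sanding block and the second vice were hidden behind the arm in that top view, so I did not check them; I never moved near the second vice.
- **Disagreement:** close-range depth gave a held tilt of 30–38°, but the blank looked unchanged in the image from its position on the rest, so I used 30°. The wrist camera also read about 1.4 mm too far to the robot's left, which I corrected for.

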